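Reload the bag clipper's magazine

TASK

Get the bag clipper ready for the next batch: slide its cover rail fully back, put every empty carrier left in the lanes into the small steel pan, press the aluminium die insert flush into the pocket in the nose, and load every clip strip on the table into a free lane, pushed back against the lane's spring follower and set down flat behind the nose. When all of that is done, slide the cover rail fully home over the strips, and leave the other things on the table where they are.

Things in the scene. Friction and masses are not known exactly. Their poses are not given: they have to be found in the camera images.
- clipper: White bench bag clipper, fixed. Origin on the table under it. Its x runs along the lanes from the nose (robot's side) to the motor housing, y across, z up; the mm below are in this frame. White bed x -70 to 170, y +-113, top z 20 (the lane floor). Rail guides at y +-104 to 112, up to z 54. Housing: from x 148 z 46 high, from x 170 z 95 high.
- nose (a point): Top of the steel nose block's rear edge (clipper x -70, y 0, z 30). The block spans x -160 to -70, y +-113, flat top z 30. Its rear face is the front stop of all lanes, a step 10 high above their floor. To load a strip: hold it with its underside at z 33 to 40, push its rear end against the follower till its front end is past the stop, then lower it; the spring then holds it against the stop.
- lane0 (a point): Lane 0 (clipper y 60): the centre of a loaded strip (clipper x -25, z 32, 12 mm above the lane floor), axes as the clipper. Side walls 31 apart, 4 thick, tops z 30, at x -70 to -53 and 7 to 67; none between, so fingers can reach down beside a part there.
- lane1 (a point): Lane 1 (clipper y 0): the centre of a loaded strip (clipper x -25, z 32, 12 mm above the lane floor), axes as the clipper. Side walls 31 apart, 4 thick, tops z 30, at x -70 to -53 and 7 to 67; none between, so fingers can reach down beside a part there.
- lane2 (a point): Lane 2 (clipper y -60): the centre of a loaded strip (clipper x -25, z 32, 12 mm above the lane floor), axes as the clipper. Side walls 31 apart, 4 thick, tops z 30, at x -70 to -53 and 7 to 67; none between, so fingers can reach down beside a part there.
- follower1 (a joint): Spring follower of lane 1 (all three lanes have the same), m: 0 free, up to 0.035 pushed back (+x). Black block 26 wide, clipper z 21 to 49, front face at x 5 when free, so 75 mm from the stop; a loaded 90 mm strip leaves it at 0.015. Pushes towards the nose with 3 N when free and 1 N more per 10 mm.
- pocket (a point): The centre of the die insert when flush in its pocket in the nose block (clipper x -115, y 0, z 17), axes as the clipper. The pocket is 59 (x) by 43 (y), 26 deep, its mouth at clipper z 30. Two sprung balls in its x ends, 12 mm below the mouth, stop the insert half-way: a push of about 10 to 15 N sends it down, and it stays.
- rail (a joint): Slide of the cover rail, m: 0 fully home (over the middle of the strips), 0.105 fully back (over the followers, away from the nose), along clipper x. About 2 N of friction; stays where it is left; starts nearly home.
- rail_handle (a point): Centre of the black grip of the cover rail: a block 36 long (x), 14 wide (y), 36 high, standing on the middle of the rail; this point is 18 mm above the rail's top. The rail is a steel bar 40 (x) by 226 (y), 6 thick, underside at clipper z 54. Axes as the clipper.
- strip0_mid (a point): Clip strip: a bar of aluminium U clips, 90 long (x) by 26 wide (y) by 24 high (z), about 120 g; this point is its centre. Lies upright on the table; it may be loaded either way round, in any free lane. May be absent.
- strip1_mid (a point): Clip strip: a bar of aluminium U clips, 90 long (x) by 26 wide (y) by 24 high (z), about 120 g; this point is its centre. Lies upright on the table; it may be loaded either way round, in any free lane. May be absent.
- strip2_mid (a point): Clip strip: a bar of aluminium U clips, 90 long (x) by 26 wide (y) by 24 high (z), about 120 g; this point is its centre. Lies upright on the table; it may be loaded either way round, in any free lane. May be absent.
- carrier0_mid (a point): Empty strip carrier, grey plastic, 66 long (x) by 26 wide (y) by 16 high (z), 30 g, lying loose in a lane at the start; this point is its centre. May be absent.
- carrier1_mid (a point): Empty strip carrier, grey plastic, 66 long (x) by 26 wide (y) by 16 high (z), 30 g, lying loose in a lane at the start; this point is its centre. May be absent.
- carrier2_mid (a point): Empty strip carrier, grey plastic, 66 long (x) by 26 wide (y) by 16 high (z), 30 g, lying loose in a lane at the start; this point is its centre. May be absent.
- insert_mid (a point): Die insert: an aluminium block 56 long (x) by 40 wide (y) by 26 high (z), about 170 g; this point is its centre. Symmetric: either way round.
- pan: Small open stainless pan fixed to the table, 108 (x) by 176 (y) by 50 high, walls and floor 4 thick; origin at the centre of its underside.
- jar: Jar 66 in diameter, 100 high, a bystander; origin at its underside.
- bottle: White bottle 70 in diameter, 190 high, a bystander; origin at its underside.
- spatula: Spatula 240 long, a bystander; origin at its underside.
- tape: Cardboard ring (tape core) 100 in diameter, 45 high, a bystander; origin at its underside.
- tub: White tub 100 in diameter, 75 high, a bystander; origin at its underside.
There are look-alikes about, which are no part of the job. What is shaped like the pan but orange is not meant. Leave any blue look-alike of the part that bears insert_mid alone.

How it is judged:
By the outcome, as a careful person would: the job done as asked, in the order asked, and still so for the second after the job is handed in, with the robot touching nothing.
Of carrier0, carrier1, carrier2 only 2 to 3 are there at a start; the rules pass over those that are not, and their reading is None.
Of strip0, strip1, strip2 only 2 to 3 are there at a start; the rules pass over those that are not, and their reading is None.
At some moment in a run one of strip0, strip1, strip2, insert may be knocked a few centimetres aside while the robot is not near it.
It also fails if it takes over 210 s, if anything falls off the work surface, if the arm or the gripper's body presses on something with over 40 N, if the wrist force passes 120 N, or if a joint passes its speed limit or range.

ROBOT

A 6-joint arm with a two-finger parallel gripper is mounted at the origin on the work surface. World frame = base frame: x ahead of the robot, y to its left, z up, the work surface at z = 0. Lengths are in m, angles in rad, forces in N, time in s.
With the tool pointing down it reaches from about 0.25 to 0.8 m from the base axis. Payload 8.5 kg.
Tool frame: the origin (TCP) lies on the mounting face of the last link; the fingertips stand env.finger_overhang ahead of it and the grasp point (between the pads) lies 155 mm ahead of it (env.finger_overhang is the distance from the TCP to the fingertips, in m); z points along the fingers, y is the line along which they close (so a half turn about z gives the same grasp; the last joint's range is limited). The gripper opens to 85 mm and grips with 20 to 120 N. Pads are 22 mm wide; open, the fingers measure 114 mm over their backs; the gripper's body (76 mm by 85 mm) begins 54 mm behind the grasp point. The pads swing forward as they close: fully open they stand 13 mm farther back than shut.
Start: joints at [1.271, 0.238, -0.013, 1.319, 0, 1.571], TCP at [0.155, 0.502, 0.405] pointing down, gripper open.
Joint ranges: [-2.66, 2.66], [-1.03, 1.9], [-1.14, 1.46], [-1.82, 2.27], [-1.45, 1.34], [-3.14, 3.14]. Speed limits (rad/s): [2.22, 2.22, 2.79, 3.14, 3.14, 3.14].

INTERFACE

Orientations are given as a rotation vector (axis times angle).
In Python, from rig import env, solver, monitor, viewer, order gives the robot as it stands. The module is installed in compiled form; this text tells all that it offers. Calls block until the motion is done:
- env.movep(position, orientation): joint-space move of the TCP to a pose.
- env.line_to(position, frame=None, rate=0.15, until_force=None): straight line of the TCP; frame=None keeps the orientation; rate is the mean speed in m/s. With until_force (N) it stops when the force on the tool has changed by that much, and returns True; else False.
- env.move_joints(angles): joint-space move.
- env.move_gripper(opening, grasp_force=None): opening from 0.0 (shut) to 1.0 (fully open); grasp_force is the grip in N (None keeps the last); returns when the fingers have stopped.
- env.pause(seconds).
- solver.solve_ik(position, orientation): joint angles nearest the present ones, or None.
- monitor.read_state(): the state.
- viewer.camera(name): name is "scene" or "top" or "wrist"; returns the picture (384x512x3 uint8, blue, green, red); there is no depth.
- viewer.camera_info(name): a dict with "mtx" (3x3 intrinsics, pixels), "rvec" (rotation vector, rad) and "tvec" (3), from world to camera coordinates, as OpenCV has them; the wrist camera has in their place "T_tool_cam" (4x4, takes a point from camera to tool coordinates, whose origin is the TCP and whose axes are the flange's). Camera axes: x right, y down, z forward; pixel columns grow to the right and rows downward; lengths in m; the calibration is good to about 2 mm. A picture is of the moment at which its call begins: read the wrist's pose just before it. camera_info takes no time and is no camera call.
A pose or a line that the arm cannot do raises env.PlanningError and nothing moves.
- order.close_job(): hands the job in; it is judged then, once.
The state is a dict: "t": time; "joints": joint angles; "qvel": joint speeds; "joint_efforts": joint torques, N m; "tool_pos": TCP position; "tool_rot": TCP orientation; "ft_force": force on the tool from outside, world axes, zero at the start; "moment": the same for the moment, N m; "width": opening from 0.0 (shut) to 1.0 (fully open); "finger_force": force on a finger pad.
Only numpy, scipy, OpenCV 4.12 (cv2) and the standard library are available. Lean on these libraries where they do the work, as an engineer would, in place of code of your own. Each camera call takes 0.05 s, during which the arm holds its last target. There are 200 camera calls.

## Working session

There is one attempt and no reset: what is moved stays moved. The work goes in short steps, each a Python script; the robot and the scene stay as the last script left them, time stands still between calls to the robot, and variables do not carry over. Pictures are saved under pics/ and viewed, at most 14 in all, crops included, and the job is handed in when it is done.

```bash
ls; mkdir -p pics
python3 - <<'E'
from rig import env,solver,monitor,viewer
import cv2,numpy as np
s=monitor.read_state();print(s)
print(env.finger_overhang)
for n in("scene","top","wrist"):
    im=viewer.camera(n);cv2.imwrite(f"pics/{n}0.png",im);print(n,viewer.camera_info(n))
a=cv2.imread("pics/scene0.png");b=cv2.imread("pics/top0.png")
E
```

```text
pics
{'t': 0.0, 'joints': array([ 1.27100866e+00,  2.38744550e-01, -1.42520069e-02,  1.31919442e+00,
        1.63347596e-05,  1.57076667e+00]), 'qvel': array([-1.66335027e-05, -1.14063913e-03,  1.41064086e-03,  7.60117994e-04,
       -6.80816179e-04,  7.76569927e-04]), 'joint_efforts': array([ 4.24071777e-04, -5.38779974e+01,  3.46440554e+01,  1.82332518e-02,
        5.23150845e-05, -2.09315590e-05]), 'tool_pos': array([0.15498881, 0.50142115, 0.40409733]), 'tool_rot': array([-4.69064283e-01, -3.10615007e+00,  2.16215680e-03]), 'ft_force': array([ 1.06029716, -0.74755365,  0.39864044]), 'moment': array([-0.01698807,  0.03124781, -0.03782724]), 'finger_force': 0.0, 'width': 1.0017282347331837}
0.1734
scene {'mtx': array([[429.47832316,   0.        , 260.10262815],
       [  0.        , 429.47832316, 191.13471182],
       [  0.        ,   0.        ,   1.        ]]), 'rvec': array([ 0.70983057,  2.71796763, -0.96664716]), 'tvec': array([ 0.4276239 , -0.13673062,  1.91846214])}
top {'mtx': array([[431.72273047,   0.        , 262.01898136],
       [  0.        , 431.72273047, 190.85156605],
       [  0.        ,   0.        ,   1.        ]]), 'rvec': array([ 2.17326881, -2.19398551,  0.02526105]), 'tvec': array([0.03304436, 0.48208118, 1.41151305])}
wrist {'mtx': array([[315.37272986,   0.        , 254.35309393],
       [  0.        , 315.37272986, 196.4160782 ],
       [  0.        ,   0.        ,   1.        ]]), 'T_tool_cam': array([[-7.85082659e-04, -9.52585797e-01, -3.04269095e-01,
         7.87262438e-02],
       [ 9.99999558e-01, -9.05228079e-04,  2.53805266e-04,
         3.25054935e-04],
       [-5.17204220e-04, -3.04268762e-01,  9.52586087e-01,
         2.98828396e-02],
       [ 0.00000000e+00,  0.00000000e+00,  0.00000000e+00,
         1.00000000e+00]])}
```

Run:
```python
import cv2
a=cv2.imread("pics/top0.png");cv2.imwrite("pics/top0b.png",cv2.resize(a,(800,600),interpolation=cv2.INTER_CUBIC))
```

```text
(no output)
```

View pics/top0b.png

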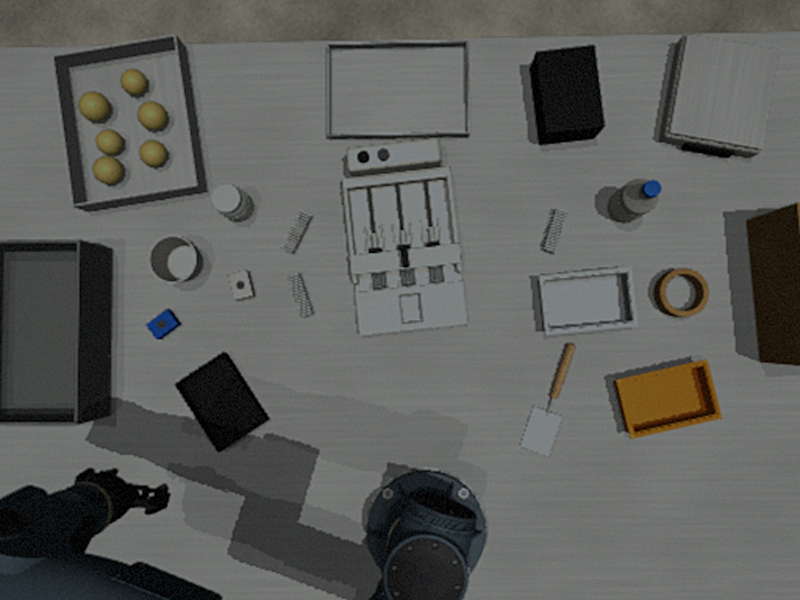

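View pics/scene0.png

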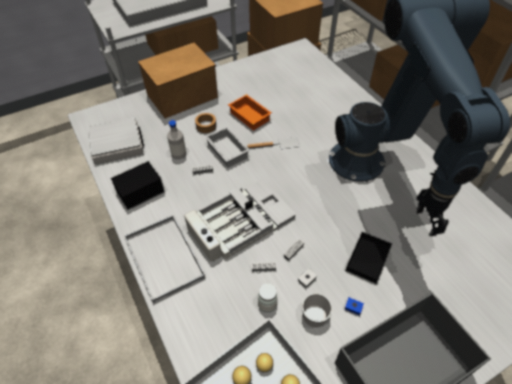

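Top view (800x600): strips at (298,232), (301,295) and (553,230), insert at (241,285), its blue look-alike at (163,323), pan at (587,300). The clipper is around (405,250) with the rail handle at (404,256), and carriers appear in all three lanes at (378/407/434,277). The scene view agrees. Next I move the wrist camera in for accurate measurements.

```bash
cat > h.py <<'E'
from rig import env,solver,monitor,viewer,order
import cv2,numpy as np
from scipy.spatial.transform import Rotation as Ro
GP=0.155
def rotv(a):  # tool down, closing line at world angle a
    s,c=np.sin(a),np.cos(a)
    return Ro.from_matrix(np.array([[-s,c,0],[c,s,0],[0,0,-1]])).as_rotvec()
def best(p,a):  # choose half turn with j6 far from its limits
    c=[]
    for k in(-1,0,1,2):
        q=solver.solve_ik(list(p),rotv(a+k*np.pi))
        if q is not None:c.append((abs(q[5]),a+k*np.pi))
    return min(c)[1] if c else None
def cam(name):
    s=monitor.read_state();im=viewer.camera(name);i=viewer.camera_info(name)
    if name=="wrist":
        T=np.eye(4);T[:3,:3]=Ro.from_rotvec(s["tool_rot"]).as_matrix();T[:3,3]=s["tool_pos"];T=T@i["T_tool_cam"]
    else:
        R=cv2.Rodrigues(i["rvec"])[0];T=np.eye(4);T[:3,:3]=R.T;T[:3,3]=-R.T@i["tvec"]
    return im,i["mtx"],T
def ray(px,K,T,z):
    d=np.column_stack([np.atleast_2d(px),np.ones(len(np.atleast_2d(px)))])@np.linalg.inv(K).T@T[:3,:3].T
    o=T[:3,3];return o+d*((z-o[2])/d[:,2])[:,None]
def proj(P,K,T):
    c=(np.atleast_2d(P)-T[:3,3])@T[:3,:3];u=c@K.T;return u[:,:2]/u[:,2:]
def go(p,a):env.movep(list(p),list(rotv(a)))
def line(p,**k):return env.line_to(list(p),**k)
def save(n,im,K,T):cv2.imwrite(f"pics/{n}.png",im);np.savez(f"pics/{n}.npz",K=K,T=T)
def load(n):
    d=np.load(f"pics/{n}.npz");return cv2.imread(f"pics/{n}.png"),d["K"],d["T"]
E
python3 - <<'E'
from h import *
im,K,T=cam("top")
for n,p,z in[("sA",(298,232),.024),("sB",(301,295),.024),("sC",(553,230),.024),("ins",(241,285),.026),("pan",(587,300),.05),("nose",(408,282),.03),("nf",(412,330),.03),("back",(398,178),.03)]:
    print(n,ray(np.array(p)/1.5625,K,T,z).round(3))
t0=monitor.read_state()["t"]
for n,p in(("wL",(.47,.28,.42)),("wC",(.42,.02,.42)),("wR",(.42,-.3,.42))):
    a=np.pi/2
    q=[solver.solve_ik(list(p),rotv(a+k*np.pi)) for k in(0,1)];print(n,[None if x is None else x.round(2) for x in q])
    try: go(p,a)
    except env.PlanningError as e: print(e);continue
    save(n,*cam("wrist"));print(monitor.read_state()["t"]-t0)
ims=[cv2.resize(load(n)[0],(400,300)) for n in("wL","wC","wR")]
E
```

```text
sA [[0.624 0.262 0.024]]
sB [[0.491 0.256 0.024]]
sC [[ 0.622 -0.274  0.024]]
ins [[0.513 0.383 0.026]]
pan [[ 0.473 -0.335  0.05 ]]
nose [[0.515 0.031 0.03 ]]
nf [[0.415 0.023 0.03 ]]
back [[0.735 0.05  0.03 ]]
wL [array([0.54, 0.27, 0.07, 1.37, 0.  , 0.54]), array([ 0.54,  0.27,  0.07,  1.37,  0.  , -2.6 ])]
1.4833
wC [array([ 0.05,  0.05, -0.2 ,  1.32,  0.  ,  0.05]), array([ 0.05,  0.05, -0.2 ,  1.32,  0.  , -3.09])]
2.5667
wR [array([-0.62,  0.22, -0.  ,  1.35,  0.  , -0.62]), array([-0.62,  0.22, -0.  ,  1.35,  0.  ,  2.52])]
3.8332999999999995
```

View pics/wC.png

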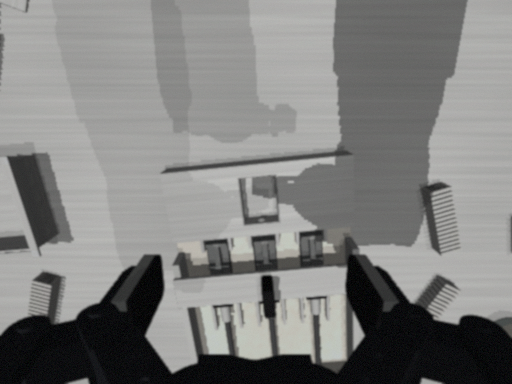

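View pics/wL.png

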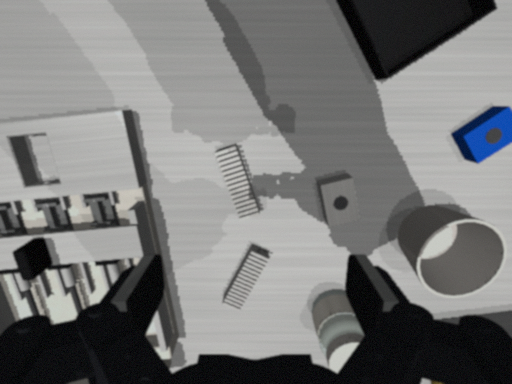

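View pics/wR.png

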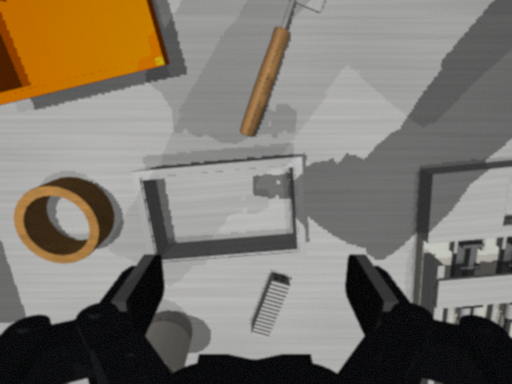

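The wrist views show three strips: (240,180) and (246,276) in wL, and (271,303) in wR. The insert is at (340,198) in wL. In wC the pocket is at (260,200) and carriers sit in front of the rail in all three lanes, at (217,256), (264,252) and (312,247). I'll enlarge crops to pick corners.

Run:
```python
from h import *
im=load("wC")[0];c=cv2.resize(im[145:325,155:365],None,fx=3.3,fy=3.3,interpolation=cv2.INTER_CUBIC)
c=cv2.convertScaleAbs(c,alpha=1.1)
for k in range(0,210,10):cv2.line(c,(int(k*3.3),0),(int(k*3.3),6),(0,0,255),1);cv2.line(c,(0,int(k*3.3)),(6,int(k*3.3)),(0,0,255),1)
cv2.imwrite("pics/c1.png",c)
L=load("wL")[0];R=load("wR")[0]
t=[cv2.resize(x,(380,290),interpolation=cv2.INTER_CUBIC) for x in(L[135:225,200:318],L[235:325,200:318],L[160:250,290:408],R[260:350,220:338])]
c=np.vstack([np.hstack(t[:2]),np.hstack(t[2:])]);cv2.imwrite("pics/c2.png",c)
```

```text
(no output)
```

View pics/c1.png

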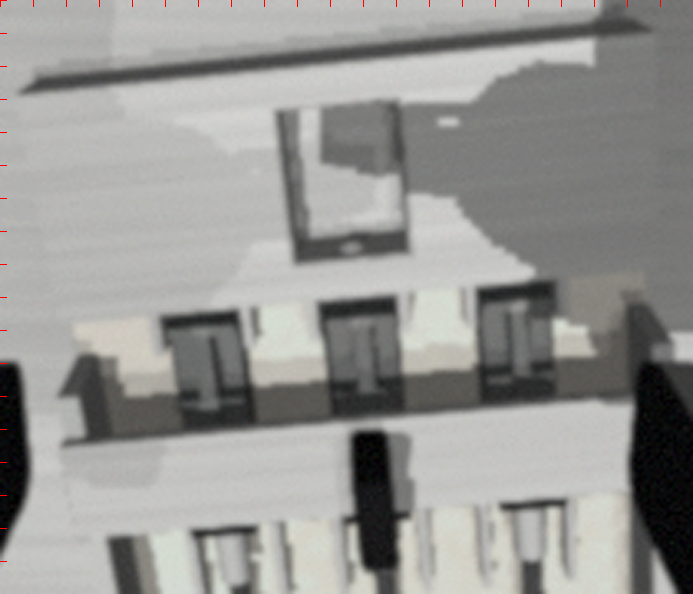

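View pics/c2.png

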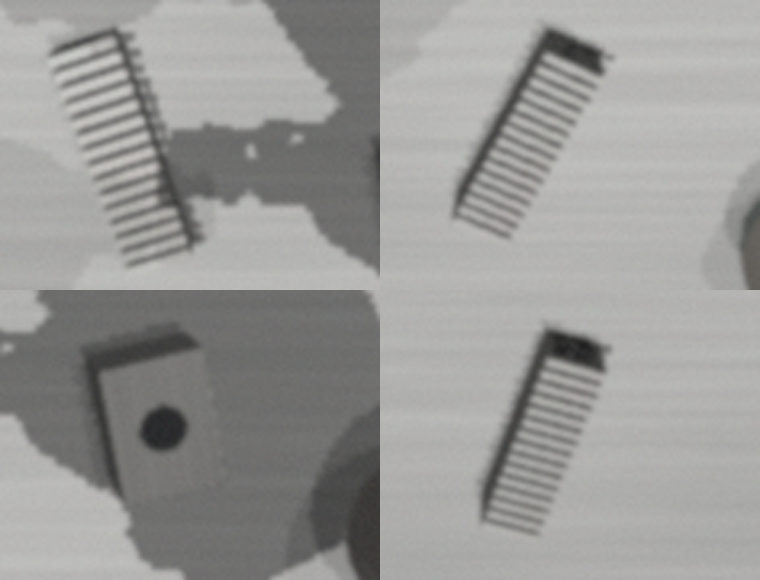

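Run:
```python
from h import *
_,K,T=load("wC")
px=np.array([(20,93),(653,29),(277,112),(400,100),(410,250),(296,264),(320,304),(402,296),(162,319),(241,311),(478,288),(556,281)])/3.3+[155,145]
C=np.array([(-160,-113),(-160,113),(-144.5,-21.5),(-144.5,21.5),(-85.5,21.5),(-85.5,-21.5),(-70,-15.5),(-70,15.5),(-70,-75.5),(-70,-44.5),(-70,44.5),(-70,75.5)])/1000.
W=ray(px,K,T,.03)[:,:2]
mc,mw=C.mean(0),W.mean(0);A=C-mc;B=W-mw
th=np.arctan2((A[:,0]*B[:,1]-A[:,1]*B[:,0]).sum(),(A*B).sum())
R=np.array([[np.cos(th),-np.sin(th)],[np.sin(th),np.cos(th)]]);t=mw-R@mc
print("clipper",t,np.degrees(th));print(((W-(C@R.T+t))@R*1000).round(1).tolist())
np.savez("clip.npz",t=t,th=th)
for z,pp in((.06,[(62,443),(635,400)]),(.096,[(350,432),(385,431),(360,570),(397,568)])):
    w=ray(np.array(pp)/3.3+[155,145],K,T,z)[:,:2];print("rail z",z,((w-t)@R*1000).round(1).tolist())
s=380/118
for n,v,o,pp,z in(("A","wL",(200,135),[(52,53),(118,33),(192,246),(128,266)],.024),("B","wL",(200,235),[(166,52),(220,76),(132,238),(77,214)],.024),
  ("I","wL",(290,160),[(98,82),(203,57),(225,192),(125,215)],.026),("C","wR",(220,260),[(167,68),(225,82),(162,245),(103,230)],.024)):
    _,K,T=load(v);w=ray(np.array(pp)/s+o,K,T,z)[:,:2]
    d=(w[2]+w[3]-w[0]-w[1])/2;e=(w[1]-w[0]+w[2]-w[3])/2
    print(n,w.mean(0).round(4),"len",np.linalg.norm(d).round(4),"wid",np.linalg.norm(e).round(4),"ang long",np.degrees(np.arctan2(d[1],d[0])).round(1),"wid",np.degrees(np.arctan2(e[1],e[0])).round(1))
_,K,T=load("wR")
print("pan",ray([(143,178),(303,158),(303,245),(160,258)],K,T,.05).round(3))
```

```text
clipper [0.5776744  0.04030948] 5.966292856438602
[[-1.6, 1.1], [-1.1, -1.2], [-0.6, -0.5], [-0.4, 0.5], [-1.8, -0.6], [-0.6, -0.5], [1.1, 0.7], [1.1, 0.9], [1.1, 0.2], [0.9, -0.4], [0.8, 0.7], [1.0, -0.9]]
rail z 0.06 [[-37.6, -112.3], [-33.5, 95.3]]
rail z 0.096 [[-53.5, -6.3], [-52.7, 5.0], [-0.1, -8.1], [0.4, 4.4]]
A [0.4904 0.2621] len 0.0864 wid 0.0256 ang long 18.0 wid 107.6
B [0.6258 0.2699] len 0.0854 wid 0.0252 ang long -25.9 wid 63.0
I [0.5155 0.3865] len 0.0554 wid 0.0392 ang long 14.4 wid 104.1
C [ 0.6218 -0.2756] len 0.0862 wid 0.0262 ang long -17.4 wid 73.6
pan [[ 0.429 -0.422  0.05 ]
 [ 0.407 -0.245  0.05 ]
 [ 0.511 -0.24   0.05 ]
 [ 0.528 -0.412  0.05 ]]
```

The fit holds: clipper at (0.578, 0.040) with yaw 6.0°, residuals under 2 mm, and part sizes correct to about 4 mm. The handle is at clipper x of about -17. Now I slide the rail back, then view the pocket in two tool yaws half a turn apart, so that any camera-mount bias cancels.

```bash
cat >> h.py <<'E'
_c=np.load("clip.npz");TH=float(_c["th"]);T0=_c["t"]
RC=np.array([[np.cos(TH),-np.sin(TH)],[np.sin(TH),np.cos(TH)]])
def cw(x,y):return RC@np.array([x,y])/1000+T0   # clipper mm -> world xy
def wc(p):return (np.asarray(p)[...,:2]-T0)@RC*1000
AC=TH+np.pi/2
TIP=env.finger_overhang
def at(xy,tip):return [xy[0],xy[1],tip+TIP]   # TCP for a finger tip height
def st():
    s=monitor.read_state();return "t %.1f w %.3f ff %.0f tip %.4f cl %s f %s"%(s["t"],s["width"],s["finger_force"],s["tool_pos"][2]-TIP,wc(s["tool_pos"]).round(1),s["ft_force"].round(1))
E
python3 - <<'E'
from h import *
env.move_gripper(.5,40)
go(at(cw(-17,0),.13),AC);line(at(cw(-17,0),.066),rate=.15,until_force=15);print(st())
env.move_gripper(0,40);print(st())
print(line(at(cw(95,0),.066),rate=.1,until_force=14));print(st())
env.move_gripper(.5);line(at(cw(88,0),.13),rate=.2);print(st())
go((.4205,.015,.42),np.pi/2);save("p1",*cam("wrist"))
go((.507,.037,.42),-np.pi/2);save("p2",*cam("wrist"));print(st())
P=np.array([*cw(-115,0),.03]);o=[]
for n in("p1","p2"):
    im,K,T=load(n);u=proj(P,K,T)[0];print(u);x,y=u.astype(int)
    c=cv2.resize(im[y-35:y+85,x-40:x+40],(400,600),interpolation=cv2.INTER_CUBIC);o.append(c);print(x-40,y-35)
cv2.imwrite("pics/p12.png",np.hstack(o))
E
```

```text
t 6.5 w 0.498 ff 0 tip 0.0666 cl [-16.8  -0.6] f [0.9 0.4 0.2]
t 6.9 w 0.155 ff 41 tip 0.0674 cl [-16.5  -1.4] f [  0.8 -11.8   4.4]
True
t 7.8 w 0.154 ff 42 tip 0.0673 cl [79.8 -1.9] f [-3.6 -0.8  7. ]
t 8.7 w 0.499 ff 0 tip 0.1305 cl [88.1  0. ] f [ 0.3  0.4 -0.7]
t 12.4 w 0.501 ff 0 tip 0.2466 cl [-70.6   4. ] f [ 0.6  0.3 -0.1]
[264.84529967 200.83846457]
224 165
[262.24081809 200.97266366]
222 165
```

View pics/p12.png

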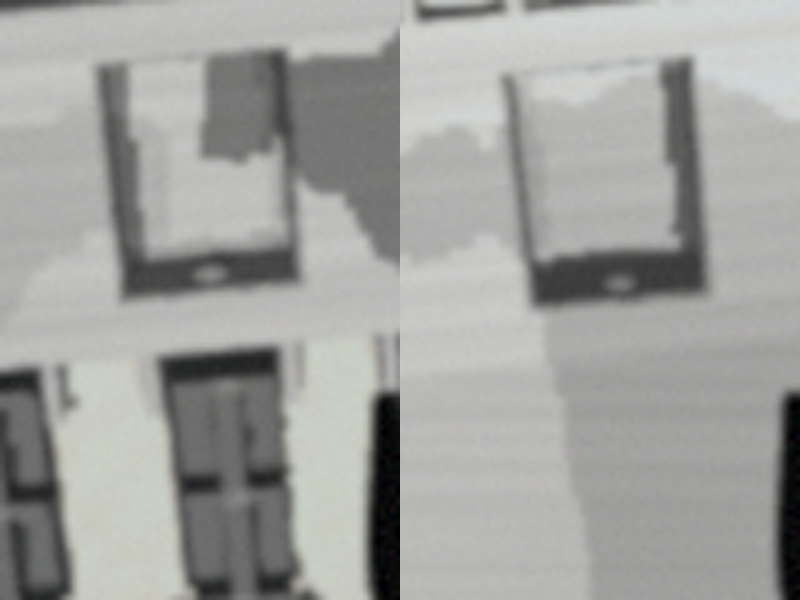

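Run:
```python
from h import *
for n,o,pp in(("p1",(224,165),[(97,66),(285,51),(298,278),(123,299)]),("p2",(222,165),[(105,73),(293,58),(306,290),(134,305)])):
    _,K,T=load(n);w=ray(np.array(pp)/5+o-.5+.1,K,T,.03);c=wc(w);print(n,c.round(1).tolist(),c.mean(0).round(2),w.mean(0).round(4))
    print("tip/tool cam origin",T[:3,3].round(3))
```

```text
p1 [[-146.1, -22.8], [-145.1, 21.4], [-87.7, 20.0], [-86.7, -23.3]] [-116.39   -1.17] [0.462 0.027 0.03 ]
tip/tool cam origin [0.343 0.016 0.39 ]
p2 [[-85.6, 20.4], [-86.7, -24.0], [-145.6, -22.4], [-145.2, 20.1]] [-115.77   -1.48] [0.4627 0.0268 0.03  ]
tip/tool cam origin [0.585 0.037 0.39 ]
```

Bias between the two views is only 0.3 mm, and the pocket centre is at (0.4624, 0.0269). I'll shift the clipper frame to match and move the carriers.

```bash
python3 - <<'E'
import numpy as np
th=np.radians(5.6);R=np.array([[np.cos(th),-np.sin(th)],[np.sin(th),np.cos(th)]])
t=np.array([.46235,.0269])-R@np.array([-.115,0]);np.savez("clip.npz",t=t,th=th);print(t)
E
python3 - <<'E'
from h import *
pc=np.array([.469,-.330]);ap=np.radians(97);yv=np.array([np.cos(ap),np.sin(ap)])
for k,y in enumerate((-60,0,60)):
    env.move_gripper(.5,40)
    p=cw(-31,y);go(at(p,.10),AC);hit=line(at(p,.0225),rate=.12,until_force=12);print(hit,st())
    env.move_gripper(0,40);print("grip",st())
    line(at(p,.12),rate=.25);print("lift",st())
    q=pc+yv*(-.046+.046*k);go(at(q,.12),ap);line(at(q,.03),rate=.2,until_force=15);print("pan",st())
    env.move_gripper(.42);line(at(q,.12),rate=.3)
go((.42,.0,.42),np.pi/2);save("v3",*cam("wrist"));save("t3",*cam("top"))
E
```

```text
[0.57680115 0.03812203]
False t 15.9 w 0.500 ff 0 tip 0.0230 cl [-30.7 -60. ] f [0.4 0.4 0.4]
grip t 16.2 w 0.284 ff 40 tip 0.0236 cl [-30.6 -60.1] f [-0.4 -0.6  6.3]
lift t 16.8 w 0.293 ff 40 tip 0.1206 cl [-31. -60.] f [-1.   0.2 -0.4]
pan t 18.7 w 0.294 ff 40 tip 0.0307 cl [-141.4 -401.4] f [ 0.1 -0.2 -0.1]
False t 22.0 w 0.497 ff 0 tip 0.0230 cl [-30.7  -0.3] f [-0.1 -0.1 -1.3]
grip t 22.3 w 0.293 ff 40 tip 0.0236 cl [-30.6  -0. ] f [-1.  -0.9  7.3]
lift t 22.8 w 0.292 ff 40 tip 0.1206 cl [-31.    0.1] f [ 0.6  0.  -1.4]
pan t 24.8 w 0.293 ff 40 tip 0.0306 cl [-142.5 -355.5] f [-0.2 -0.2  0.2]
False t 28.2 w 0.499 ff 0 tip 0.0230 cl [-30.7  59.7] f [0.8 0.8 0.9]
grip t 28.5 w 0.294 ff 40 tip 0.0236 cl [-30.6  60. ] f [-0.2 -0.7  5.6]
lift t 29.0 w 0.294 ff 40 tip 0.1206 cl [-31.  60.] f [ 0.1  0.9 -0.5]
pan t 31.0 w 0.292 ff 40 tip 0.0305 cl [-143.7 -309.5] f [-0.  -0.4  0.8]
```

```bash
cat >> h.py <<'E'
def blobs(n,near,r,z,thr=28):
    """strip-like textured blob near world xy: returns centre, (len,wid) m, long-axis angle"""
    im,K,T=load(n);g=cv2.GaussianBlur(cv2.cvtColor(im,cv2.COLOR_BGR2GRAY),(3,3),0)
    e=cv2.morphologyEx(g,cv2.MORPH_GRADIENT,np.ones((3,3),np.uint8))
    m=(e>thr).astype(np.uint8)*255
    mask=np.zeros_like(m);c=proj([*near,z],K,T)[0];rp=np.linalg.norm(proj([near[0]+r,near[1],z],K,T)[0]-c)
    cv2.circle(mask,tuple(int(v) for v in c),int(rp),255,-1);m&=mask
    m=cv2.morphologyEx(m,cv2.MORPH_CLOSE,np.ones((5,5),np.uint8));m=cv2.morphologyEx(m,cv2.MORPH_OPEN,np.ones((9,9),np.uint8))
    out=[]
    for k in cv2.findContours(m,cv2.RETR_EXTERNAL,cv2.CHAIN_APPROX_NONE)[0]:
        if cv2.contourArea(k)<300:continue
        w=ray(k[:,0].astype(float),K,T,z)[:,:2]
        (cx,cy),(a,b),an=cv2.minAreaRect((w*1000).astype(np.float32))
        if a<b:an,a,b=an+90,b,a
        out.append((round(cx/1000,4),round(cy/1000,4),round(a,1),round(b,1),round((an+90)%180-90,1)))
    return out
E
python3 - <<'E'
from h import *
for n,p in(("wL",(.4904,.2621)),("wL",(.6258,.2699)),("wR",(.6218,-.2756))):print(blobs(n,p,.07,.024))
a=load("v3")[0][70:370];b=load("t3")[0];b=b[60:260,80:421]
cv2.imwrite("pics/m3.png",np.vstack([a,cv2.resize(b,(512,300),interpolation=cv2.INTER_CUBIC)]))
E
```

```text
[(0.488, 0.2641, 93.7, 34.6, 17.9)]
[(0.5967, 0.2792, 53.3, 36.3, -25.7)]
[]
```

View pics/m3.png

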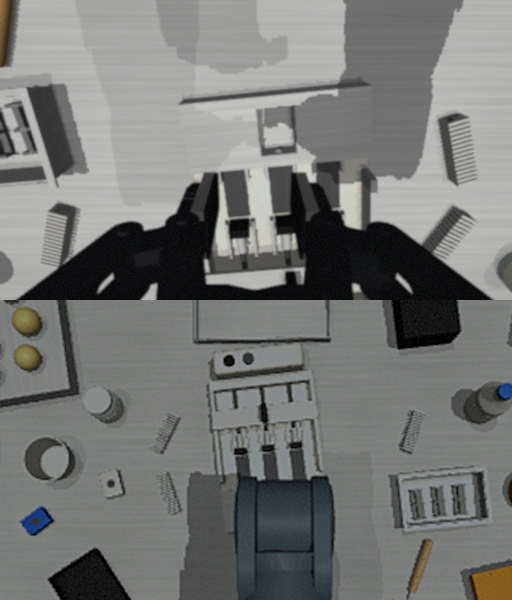

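All three carriers are in the pan, the rail is back, and the parts on the table look unmoved. Next is the insert, after checking against the earlier picture from the same pose for a knock.

```bash
cat >> h.py <<'E'
def check(ref,pose,pts):
    """same-pose picture against the reference: changed fraction in a 5 cm disc around each point"""
    env.move_gripper(1.0);go(pose,np.pi/2);env.pause(.2);n=ref+"_%d"%monitor.read_state()["t"];save(n,*cam("wrist"))
    a,K,T=load(ref);b=load(n)[0];d=cv2.absdiff(cv2.GaussianBlur(a,(5,5),0),cv2.GaussianBlur(b,(5,5),0)).max(2)
    for k,p in pts.items():
        m=np.zeros(d.shape,np.uint8);cv2.circle(m,tuple(int(v) for v in proj(p,K,T)[0]),42,255,-1)
        print(n,k,"changed %.3f"%(d[m>0]>25).mean())
A=(.4904,.2621,.024);B=(.6258,.2699,.024);I=(.5155,.3865,.026);S=(.6218,-.2756,.024)
E
python3 - <<'E'
from h import *
check("wL",(.47,.28,.42),dict(A=A,B=B,I=I))
E
```

```text
wL_34 A changed 0.033
wL_34 B changed 0.041
wL_34 I changed 0.017
```

Run:
```python
from h import *
a=np.radians(104.25);p=I[:2]
env.move_gripper(.75,60);go(at(p,.09),a);print(line(at(p,.0145),rate=.12,until_force=12),st())
env.move_gripper(0,60);print("grip",st())
line(at(p,.10),rate=.25);print(st())
q=cw(-115,0);go(at(q,.10),AC);line(at(q,.052),rate=.15);print(st())
print(line(at(q,.0315),rate=.03,until_force=7),st())
```

```text
True t 36.7 w 0.754 ff 5 tip 0.0197 cl [-26.5 352.3] f [-1.7 -2.4  9.7]
grip t 37.3 w -0.000 ff 18 tip 0.0250 cl [-23.9 355. ] f [ 2.   6.6 35.8]
t 37.8 w -0.003 ff 0 tip 0.1017 cl [-26.8 352.4] f [-0.2  0.2 -0.9]
t 39.6 w -0.002 ff 0 tip 0.0520 cl [-114.7    0.6] f [-0.9 -0.2  0.5]
False t 40.5 w -0.002 ff 0 tip 0.0315 cl [-115.   -0.] f [-0.3 -0.5 -0.2]
```

The fingers landed on top of something, so the insert has probably moved. I'll look again.

Run:
```python
from h import *
check("wL",(.47,.28,.42),dict(A=A,B=B,I=I))
import glob,os
n=max((f for f in glob.glob("pics/wL_*.png")),key=os.path.getmtime)[5:-4];print(n)
im,K,T=load(n);cv2.imwrite("pics/q.png",np.hstack([cv2.resize(im[130:320,190:430],(760,600),interpolation=cv2.INTER_CUBIC)]))
```

```text
wL_42 A changed 0.016
wL_42 B changed 0.044
wL_42 I changed 0.150
wL_42
```

View pics/q.png

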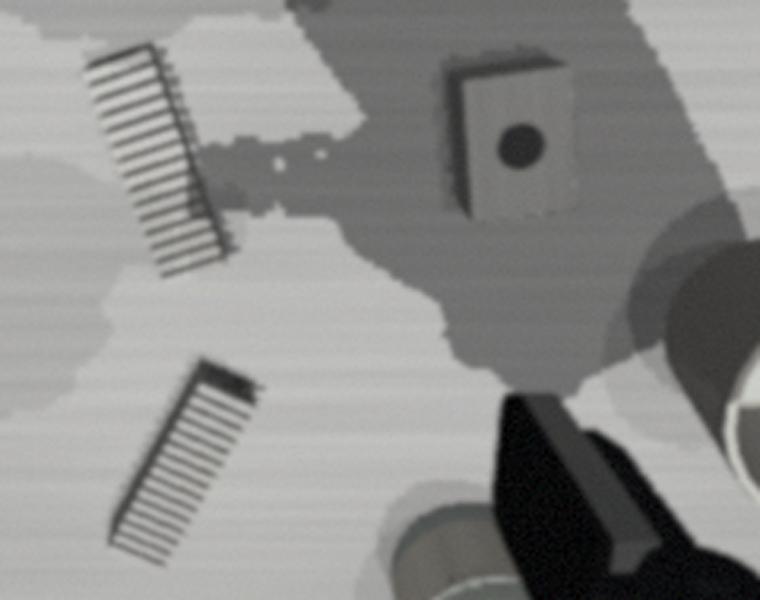

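The insert has moved towards the robot; its top face corners are now about (463,80), (572,64), (578,206) and (470,220) in the crop. Both strips there are unmoved. I'll re-grasp the insert.

Run:
```python
from h import *
_,K,T=load("wL_42")
w=ray(np.array([(463,80),(572,64),(578,206),(470,220)])/[3.167,3.158]+[190,130],K,T,.026)[:,:2]
d=(w[2]+w[3]-w[0]-w[1])/2;e=(w[1]-w[0]+w[2]-w[3])/2;p=w.mean(0)
al=np.degrees(np.arctan2(d[1],d[0]));ae=np.degrees(np.arctan2(e[1],e[0]));print(p,np.linalg.norm(d),np.linalg.norm(e),al,ae)
a=np.radians((al+90+ae)/2)
assert abs(al+90-ae)<4
env.move_gripper(.8,60);go(at(p,.09),a);h=line(at(p,.0145),rate=.12,until_force=12);print(h,st())
if not h:
    env.move_gripper(0,60);print("grip",st())
    line(at(p,.10),rate=.25);print(st())
else: line(at(p,.10))
```

```text
[0.48172109 0.39804214] 0.05487221586036181 0.04043565858518638 7.908685622373133 98.0835758305589
False t 44.7 w 0.802 ff 0 tip 0.0156 cl [-59.1 367.5] f [0.5 0.2 0.9]
grip t 45.0 w 0.450 ff 61 tip 0.0158 cl [-59.2 367.6] f [-1.  -0.   5.9]
t 45.5 w 0.443 ff 61 tip 0.1007 cl [-59.5 367.5] f [ 0.6 -0.6 -2.5]
```

Run:
```python
from h import *
q=cw(-115,0);go(at(q,.10),AC);line(at(q,.052),rate=.15);env.pause(.2);print(st())
print(line(at(q,.0315),rate=.03,until_force=6),st())
```

```text
t 47.6 w 0.449 ff 61 tip 0.0529 cl [-1.145e+02  1.000e-01] f [-0.6  0.3 -1.6]
True t 48.1 w 0.449 ff 61 tip 0.0354 cl [-115.2   -0. ] f [ 2.7  0.2 -2.8]
```

The insert's underside is 10 mm below the mouth, so it is in the pocket and at the balls. I'll release it, then press with the fingers shut.

Run:
```python
from h import *
q=cw(-115,0)
print(line(at(q,.0335),rate=.02,until_force=8),st())
env.move_gripper(.65);line(at(q,.08),rate=.2)
env.move_gripper(0,40);print(line(at(q,.05),rate=.15,until_force=8),st())
print(line(at(q,.0295),rate=.02,until_force=28),st())
print(line(at(q,.027),rate=.02,until_force=20),st())
line(at(q,.10),rate=.2)
go((.4205,.015,.42),np.pi/2);save("p3",*cam("wrist"))
```

```text
False t 48.4 w 0.444 ff 61 tip 0.0330 cl [-115.2   -0. ] f [ 1.  -0.4 -6.5]
False t 50.0 w -0.004 ff 0 tip 0.0498 cl [-115.3    0. ] f [-0.   0.2  0.1]
False t 51.2 w -0.002 ff 6 tip 0.0300 cl [-115.    0.] f [-2.7 -2.1 12.4]
True t 51.4 w -0.001 ff 6 tip 0.0300 cl [-115.2   -0. ] f [-2.7  0.3 13.1]
```

The insert is flush: the shut tips stop at z 30 mm. Now the strips, starting with A into lane 0.

```bash
cat >> h.py <<'E'
def strip(p,a,y):
    p=p[:2];env.move_gripper(.65,60);go(at(p,.09),a);h=line(at(p,.004),rate=.12,until_force=12);print("down",h,st())
    if h:line(at(p,.1));return
    env.move_gripper(0,60);print("grip",st());line(at(p,.12),rate=.25)
    if monitor.read_state()["width"]<.2:print("missed");return
    go(at(cw(-50,y),.12),AC);line(at(cw(-50,y),.0405),rate=.15,until_force=15);env.pause(.1);print("over",st())
    print(line(at(cw(-20.5,y),.0405),rate=.06,until_force=15),"pushed",st())
    print(line(at(cw(-20.5,y),.0248),rate=.04,until_force=10),"low",st())
E
python3 - <<'E'
from h import *
check("wL",(.47,.28,.42),dict(A=A,B=B))
strip(A,np.radians(107.8),60)
E
```

```text
wL_54 A changed 0.035
wL_54 B changed 0.046
down False t 56.6 w 0.652 ff 0 tip 0.0049 cl [-63.7 231.6] f [0.4 0.2 0.4]
grip t 57.0 w 0.287 ff 60 tip 0.0050 cl [-63.8 231.4] f [-0.1 -0.9  6.2]
over t 59.1 w 0.289 ff 59 tip 0.0415 cl [-49.5  60.4] f [-0.2  0.4 -1.2]
False pushed t 59.8 w 0.291 ff 59 tip 0.0401 cl [-20.8  59.9] f [-5.1 -0.7  1.2]
True low t 60.2 w 0.289 ff 60 tip 0.0250 cl [-21.2  59.9] f [-1.3 -0.1  7.1]
```

```bash
cat >> h.py <<'E'
def rel(y):
    env.move_gripper(.5);env.pause(.2);line(at(cw(-20.5,y),.12),rate=.2);print("rel",st())
E
python3 - <<'E'
from h import *
rel(60)
check("wL",(.47,.28,.42),dict(B=B))
strip(B,np.radians(63.6),0)
E
```

```text
rel t 61.4 w 0.499 ff 0 tip 0.1193 cl [-20.8  60. ] f [-1.1  0.3 -0.6]
wL_63 B changed 0.049
down False t 65.2 w 0.648 ff 0 tip 0.0051 cl [ 71.6 226.1] f [0.3 0.1 0. ]
grip t 65.6 w 0.288 ff 60 tip 0.0051 cl [ 71.7 226. ] f [-1.  -0.7  5.5]
over t 68.0 w 0.292 ff 59 tip 0.0415 cl [-49.3   0.2] f [-0.6 -0.8 -0.5]
False pushed t 68.6 w 0.290 ff 59 tip 0.0401 cl [-20.8  -0. ] f [-4.8  0.1  0.7]
True low t 69.0 w 0.287 ff 60 tip 0.0251 cl [-21.2  -0.1] f [-0.6 -0.4  6.5]
```

Run:
```python
from h import *
rel(0)
check("wR",(.42,-.3,.42),dict(S=S))
strip(S,np.radians(73.1),-60)
```

```text
rel t 70.2 w 0.501 ff 0 tip 0.1193 cl [-20.8   0. ] f [-0.4 -0.1 -1.4]
wR_72 S changed 0.000
down False t 74.7 w 0.647 ff 0 tip 0.0050 cl [  14.4 -316.9] f [ 0.  -0.2  1. ]
grip t 75.0 w 0.285 ff 60 tip 0.0052 cl [  14.5 -316.8] f [-0.8 -0.1  6.6]
over t 77.5 w 0.292 ff 59 tip 0.0415 cl [-49.4 -60.4] f [ 0.7  0.3 -1.1]
False pushed t 78.1 w 0.292 ff 60 tip 0.0402 cl [-20.8 -59.9] f [-5.9 -1.   1.8]
True low t 78.5 w 0.289 ff 60 tip 0.0251 cl [-21.1 -59.9] f [-1.9 -0.4  7.2]
```

Run:
```python
from h import *
rel(-60)
go((.4205,.02,.44),np.pi/2);save("f1",*cam("wrist"));go((.30,.40,.42),np.pi/2);save("f1t",*cam("top"))
a=cv2.resize(load("f1")[0][140:340,150:370],(400,364));b=cv2.resize(load("f1t")[0][85:225,200:424],(400,250),interpolation=cv2.INTER_CUBIC)
cv2.imwrite("pics/f.png",np.vstack([a,b])[:600])
```

```text
rel t 79.7 w 0.497 ff 0 tip 0.1193 cl [-20.8 -60. ] f [-0.4 -1.4 -0.3]
```

View pics/f.png

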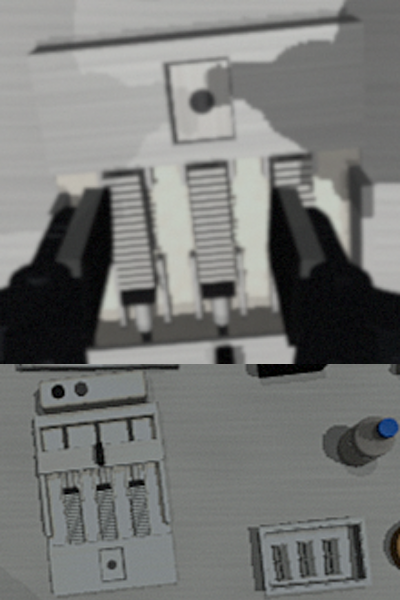

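The insert is flush, the three strips lie flat against the nose with their followers behind them, and the carriers are in the pan. Now I slide the rail home.

Run:
```python
from h import *
env.move_gripper(.5,40)
go(at(cw(80,0),.14),AC);print(line(at(cw(80,0),.066),rate=.15,until_force=12),st())
env.move_gripper(0,40);print(st())
print(line(at(cw(-45,0),.066),rate=.08,until_force=14));print(st())
env.move_gripper(.5);print(st());line(at(cw(-25,0),.14),rate=.2)
go((.4205,.02,.44),np.pi/2);save("g1",*cam("wrist"));go((.30,.40,.42),np.pi/2);save("g1t",*cam("top"))
a=cv2.resize(load("g1")[0][140:340,150:370],(400,364));b=cv2.resize(load("g1t")[0][85:225,200:424],(400,250),interpolation=cv2.INTER_CUBIC)
cv2.imwrite("pics/g.png",np.vstack([a,b])[:600])
```

```text
False t 84.8 w 0.502 ff 0 tip 0.0668 cl [80.2  0.5] f [ 0.3 -0.4  0.6]
t 85.2 w 0.159 ff 40 tip 0.0673 cl [80.4  0.1] f [-0.6  0.5  6.3]
True
t 86.4 w 0.158 ff 46 tip 0.0674 cl [-25.5  -0.2] f [ 1.2 -1.1  1.2]
t 86.8 w 0.500 ff 0 tip 0.0667 cl [-25.7  -0.1] f [-0.   0.2  0.6]
```

View pics/g.png

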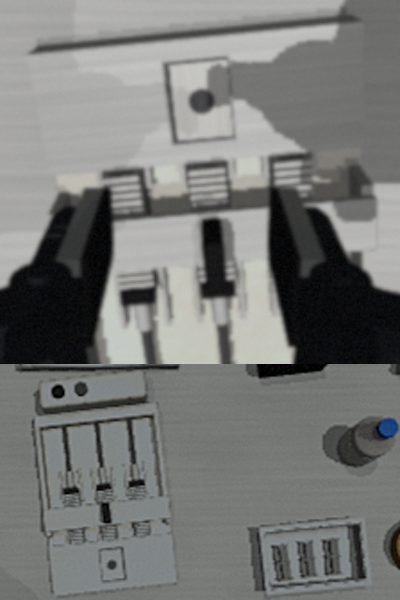

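The rail is over the middle of the strips and travelled the full 105 mm. One gentle push from behind will seat it, then I hand in.

Run:
```python
from h import *
env.move_gripper(0,40)
go(at(cw(35,0),.14),AC);line(at(cw(35,0),.07),rate=.2);print(line(at(cw(-6,0),.07),rate=.04,until_force=10),st())
line(at(cw(35,0),.07),rate=.2);line(at(cw(35,0),.16),rate=.2)
go((.30,.40,.42),np.pi/2);env.pause(.3);print(st());print(order.close_job())
```

```text
True t 93.1 w 0.003 ff 1 tip 0.0702 cl [ 4. -0.] f [3.5 0.1 2.8]
t 96.1 w 0.003 ff 0 tip 0.2465 cl [-239.7  386.9] f [ 0.1 -0.  -0.7]
the job is handed in; nothing more can be done
None
```

The job is handed in at 96 s: all three carriers are in the steel pan, the insert is flush, the three strips are loaded one per lane, and the cover rail is fully home; the insert had been knocked aside (my first grasp landed on it) and I re-found it, and nothing else on the table was touched.

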